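# Clear the caddy lid and hold it open

### The job

The brown jar on top of the food-waste caddy is in the way: stand it upright and gently on the round cork mat, wholly on the cork, and let go of it. Then lift the caddy's green lid to 60 degrees from closed and finish while still holding it steady at that angle with the gripper, so that I can tip scraps in; the lid has no stay and falls shut if it is let go, so do not let it drop. Leave the other things on the worktop where they stand.

Things in the scene. Friction and masses are not known exactly. Their poses are not given: they have to be found in the camera images.
- jar_mid (a point): small brown jar with a white cap, 49 mm in diameter, 90 mm tall, about 0.1 to 0.2 kg; this point is its centre, 45 mm above its underside, z up along its axis. At the start it stands on the lid, behind the bar handle (35 to 70 mm gap between bar and jar)
- mat_top (a point): round cork mat, 120 mm in diameter, 6 mm thick, fixed flat on the worktop; this point is the centre of its top face
- lid (a joint): angle of the caddy's lid in rad: 0 closed (level), grows as it opens, upper stop 1.75; no stay and no friction in the hinge, so it falls shut by its own weight; 60 degrees = 1.047. The lid is a green plate 196 x 208 x 6 mm, 0.2 to 0.38 kg, its underside level with the hinge, its top 136 mm above the worktop when closed
- lid_bar (a point): middle of the lid's steel bar handle: 12 mm round, straight for 104 mm along y (parallel to the hinge), a post at each end; centre line 38 mm above the lid's top face (32 mm clear under it), 165 mm in front of the hinge and 44 mm above hinge level when closed. x points to the hinge, z away from the lid's top. Being round, it can turn between fingers that stay upright
- lid_hinge (a point): middle of the lid's hinge line on the far rim of the caddy, a white steel box 190 (front to back) x 200 x 130 mm tall, fixed to the worktop; 130 mm above the worktop. y runs along the hinge, x points away from the front. The lid's front edge rises and swings back over this line. To the right stands a room-high grey pillar (x over 0.32 m, y -0.56 to -0.44 m)
- ketchup_mid (a point): bystander: squeeze bottle with a white cap, 49 x 80 mm, 185 mm tall, loose; this point is half-way up
- spice_mid (a point): bystander: small spice jar with a black cap, 41 mm in diameter, 105 mm tall, loose; this point is half-way up
- dotmug_mid (a point): bystander: white mug with dots, 82 x 114 mm with its handle, 91 mm tall, loose; this point is half-way up
Not all that is in view belongs to the job. What is shaped like the part that bears jar_mid but turquoise is not meant.

How it is judged:
By the outcome, as a careful person would: the job done as asked, in the order asked, and still so for the second after the job is handed in, while the arm keeps its last pose, push and grip.
It also fails if it takes over 64 s, if anything falls off the work surface, if the arm or the gripper's body presses on something with over 40 N, if the wrist force passes 120 N, or if a joint passes its speed limit or range.

### The arm

A 6-joint arm with a two-finger parallel gripper is mounted at the origin on a cart in front of the work surface, level with it; the furniture and walls round the work are solid. World frame = base frame: x ahead of the robot, y to its left, z up, the work surface at z = 0. Lengths are in m, angles in rad, forces in N, time in s.
With the tool pointing down it reaches from about 0.4 to 0.925 m from the base axis. Payload 3.4 kg.
Tool frame: the origin (TCP) lies on the mounting face of the last link; the fingertips stand 173 mm ahead of it and the grasp point (between the pads) lies 155 mm ahead of it (bot.tip_extent is the distance from the TCP to the fingertips, in m); z points along the fingers, y is the direction in which the jaws open and shut (so a half turn about z gives the same grasp; the last joint's range is limited). The gripper opens to 85 mm and grips with 20 to 120 N. Pads are 22 mm wide; open, the fingers measure 114 mm over their backs; the gripper's body (76 mm by 85 mm) begins 54 mm behind the grasp point. The pads swing forward as they close: fully open they stand 13 mm farther back than shut.
Start: joints at [1.103, 0.307, 1.506, -0, 1.328, -0.073], TCP at [0.221, 0.531, 0.405] pointing down, gripper open.
Joint ranges: [-3.12, 3.12], [-1.05, 2.28], [0.14, 2.33], [-1.42, 4.57], [0.1, 2.73], [-2.68, 2.68]. Speed limits (rad/s): [2.57, 2.57, 3.14, 3.14, 3.14, 3.14].

### API

Orientations are given as a rotation vector (axis times angle).
In Python, from plant import bot gives the robot as it stands. Calls block until the motion is done:
- bot.goto(position, orientation): joint-space move of the TCP to a pose.
- bot.move_linear(position, attitude=None, v=0.15, force_limit=None): straight line of the TCP; attitude=None keeps the orientation; v is the mean speed in m/s. With force_limit (N) it stops when the force on the tool has changed by that much, and returns True; else False.
- bot.move_j(angles): joint-space move.
- bot.move_gripper(opening, grasp_force=None): finger opening in m; grasp_force is the grip in N (None keeps the last); returns when the fingers have stopped.
- bot.wait(seconds).
- bot.solve_ik(position, orientation): joint angles nearest the present ones, or None.
- bot.sense(): the state.
- bot.camera(name): name is "scene" or "side" or "wrist"; returns a dict with "img" (400x640x3 uint8, blue, green, red), "fx", "fy", "cx", "cy" (pixels), "R" (3x3) and "t" (3): a world point X has camera coordinates R X + t. Camera axes: x right, y down, z forward; pixel columns grow to the right and rows downward; lengths in m; the calibration is good to about 2 mm. A picture is of the moment at which its call begins. There is no depth.
A pose or a line that the arm cannot do raises bot.MotionError and nothing moves.
- bot.close_job(): hands the job in, once; it reports no verdict.
The state is a dict: "t": time; "joint_positions": joint angles; "qvel": joint speeds; "effort": joint torques, N m; "tool_pos": TCP position; "eef_rot": TCP orientation; "ft_force": force on the tool from outside, world axes, zero at the start; "wrist_torque": the same for the moment, N m; "grip_width": finger opening in m.
Only numpy, scipy, OpenCV 4.12 (cv2) and the standard library are available. Lean on these libraries where they do the work, as an engineer would, in place of code of your own. Each camera call takes 0.05 s, during which the arm holds its last target. There are 200 camera calls.

## Working session

There is one attempt and no reset: what is moved stays moved. The work goes in short steps, each a Python script; the robot and the scene stay as the last script left them, time stands still between calls to the robot, and variables do not carry over. Pictures are saved under pics/ and viewed, about 8 in all and at most 12, crops included, and the job is handed in when it is done.

```bash
mkdir -p pics; ls; python3 - <<'E'
from plant import bot
import cv2,numpy as np
for n in("scene","side"):
    c=bot.camera(n); cv2.imwrite(f"pics/{n}0.png",c["img"]); print(n,c["fx"],c["cx"],c["cy"],np.round(c["R"],3).tolist(),np.round(-c["R"].T@c["t"],3))
s=bot.sense();print(s["t"],s["eef_rot"],s["ft_force"])
E
```

```text
pics
scene 412.5370292059842 314.5942921726843 202.76912010068244 [[0.527, -0.85, -0.006], [-0.404, -0.244, -0.882], [0.748, 0.467, -0.472]] [-0.398 -0.517  0.773]
side 437.8660121857513 317.45213368716276 201.44062696230102 [[-0.85, -0.526, -0.013], [-0.45, 0.739, -0.501], [0.273, -0.42, -0.865]] [0.208 0.686 1.329]
0.1 [-6.14558319e-01 -3.08040243e+00  2.79450004e-03] [-0.92782795 -0.39719237 -0.21934539]
```

View pics/scene0.png

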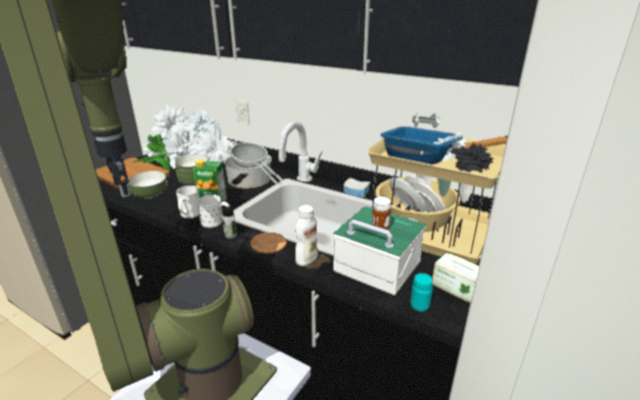

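View pics/side0.png

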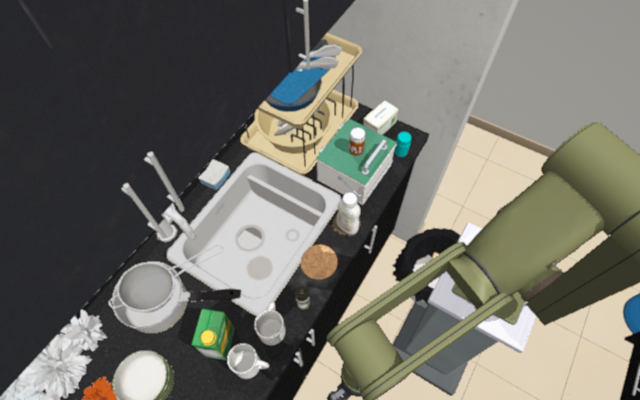

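Scene view: jar on the lid at about (381,212), bar from (347,224) to (392,243), mat at (268,242), and ketchup at (306,235) between mat and caddy. Side view: jar cap (358,134), bar from (365,170) to (385,145), mat (319,262). Next I'll measure these with masks.

```bash
cat > h.py <<'E'
from plant import bot
import cv2,numpy as np
def ray(c,p,z):
    o=-c["R"].T@c["t"]; d=c["R"].T@np.array([(p[0]-c["cx"])/c["fx"],(p[1]-c["cy"])/c["fy"],1.])
    return o+d*(z-o[2])/d[2]
def proj(c,X):
    q=c["R"]@np.asarray(X)+c["t"]; return np.array([c["fx"]*q[0]/q[2]+c["cx"],c["fy"]*q[1]/q[2]+c["cy"]])
def tri(cs,ps):
    A=[];b=[]
    for c,p in zip(cs,ps):
        o=-c["R"].T@c["t"]; d=c["R"].T@np.array([(p[0]-c["cx"])/c["fx"],(p[1]-c["cy"])/c["fy"],1.]); d/=np.linalg.norm(d)
        P=np.eye(3)-np.outer(d,d); A.append(P);b.append(P@o)
    return np.linalg.lstsq(np.vstack(A),np.hstack(b),rcond=None)[0]
def blobs(c,lo,hi,box,n=3,close=3):
    hsv=cv2.cvtColor(c["img"],cv2.COLOR_BGR2HSV); m=cv2.inRange(hsv,lo,hi)
    k=np.zeros_like(m); x0,y0,x1,y1=box; k[y0:y1,x0:x1]=m[y0:y1,x0:x1]
    k=cv2.morphologyEx(k,cv2.MORPH_CLOSE,np.ones((close,close)))
    cn,_=cv2.findContours(k,cv2.RETR_EXTERNAL,cv2.CHAIN_APPROX_NONE)
    return sorted(cn,key=cv2.contourArea)[::-1][:n]
E
python3 - <<'E'
from h import *
B={"scene":dict(lid=(325,195,430,260),mat=(240,225,290,260)),"side":dict(lid=(310,115,400,200),mat=(295,240,345,285))}
ims=[]
for n in B:
    c=bot.camera(n)
    g=blobs(c,(65,80,30),(92,255,255),B[n]["lid"],1,9)[0]; h=cv2.convexHull(g)
    q=cv2.approxPolyN(h,4).reshape(-1,2) if hasattr(cv2,"approxPolyN") else cv2.boxPoints(cv2.minAreaRect(h))
    print(n,"lid",[(p.tolist(),np.round(ray(c,p,.136)[:2],3).tolist()) for p in q])
    m=blobs(c,(3,70,60),(20,255,255),B[n]["mat"],1)[0]
    # mat: rectify contour to plane, fit circle
    P=np.array([ray(c,p,.006)[:2] for p in m.reshape(-1,2)],np.float32); ce,r=cv2.minEnclosingCircle(P)
    e=cv2.fitEllipse(m); print("mat",np.round(ce,4),r,cv2.contourArea(m),np.round(ray(c,e[0],.006),4))
    for b in blobs(c,(0,90,40),(20,255,255),B[n]["lid"],2,1): 
        print("jarbrown",cv2.boundingRect(b),cv2.contourArea(b),np.mean(b.reshape(-1,2),0))
    x0,y0,x1,y1=B[n]["lid"]; ims.append(cv2.resize(c["img"][y0-12:y0-12+90,x0-5:x0+105],(770,630)[:2] if 0 else (660,540),interpolation=cv2.INTER_CUBIC))
    print("crop origin",x0-5,y0-12)
cv2.imwrite("pics/crop.png",cv2.resize(np.hstack(ims),(800,328)))
E
```

```text
scene lid [([425, 224], [0.668, -0.238]), ([399, 255], [0.479, -0.231]), ([334, 233], [0.484, -0.031]), ([365, 206], [0.677, -0.037])]
mat [0.5    0.2313] 0.06834858655929565 594.0 [0.4961 0.2277 0.006 ]
jarbrown (373, 209, 20, 20) 183.0 [381.44285714 217.7       ]
jarbrown (325, 257, 4, 3) 4.0 [326.125 258.25 ]
crop origin 320 183
side lid [([423, 139], [0.406, -0.29]), ([364, 184], [0.491, -0.026]), ([316, 158], [0.677, -0.033]), ([349, 118], [0.668, -0.24])]
mat [0.5048 0.2318] 0.06328389793634415 1017.5 [0.5024 0.2331 0.006 ]
jarbrown (349, 140, 16, 15) 99.0 [355.86363636 147.74242424]
jarbrown (311, 144, 3, 5) 2.5 [312.27272727 145.72727273]
crop origin 305 103
```

View pics/crop.png

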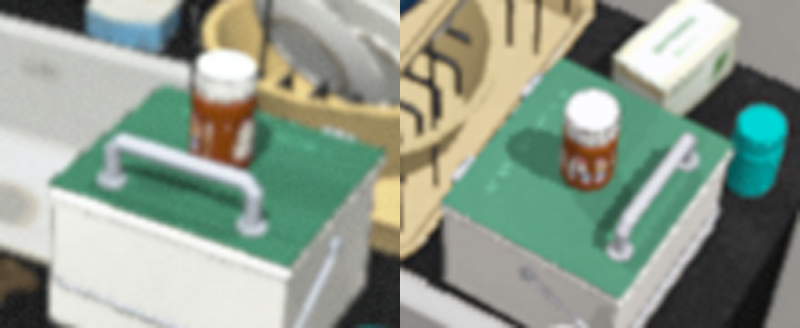

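```bash
python3 - <<'E'
from h import *
S=bot.camera("scene");D=bot.camera("side");cs=[S,D]
def both(name,ps,pd,z=None):
    X=tri(cs,[ps,pd]); e=[np.round(np.linalg.norm(proj(c,X)-p),1) for c,p in zip(cs,(ps,pd))]
    print(name,np.round(X,3),"err",e, [np.round(ray(c,p,z)[:2],4) for c,p in zip(cs,(ps,pd))] if z else "")
# cap masks
for c,b in((S,(370,195,394,212)),(D,(346,124,370,146))):
    m=blobs(c,(0,0,150),(180,60,255),b,1)[0]; print("cap",cv2.boundingRect(m),cv2.minEnclosingCircle(m))
both("barL",(352.5,222.1),(366.1,165.7),.174)
both("barR",(388.8,234.4),(384.2,142.3),.174)
both("cap",(382.2,199),(358.1,129.7),.226)
both("rack front-left corner upper",(370,152),(243,85+0))
both("rack upper front right",(497,182),(361,50))
both("ketchup top",(306.5,208),(349,198))
both("spice top",(227.5,206),(302,290))
# jar brown base
for c,b in((S,(370,205,398,232)),(D,(346,138,372,160))):
    m=blobs(c,(0,90,40),(20,255,255),b,1,5)[0]; print("brown",cv2.boundingRect(m))
E
```

```text
cap (370, 196, 21, 15) ((380.0, 203.5), 10.594910621643066)
cap (350, 127, 16, 16) ((357.7173767089844, 134.71739196777344), 8.208468437194824)
barL [ 0.512 -0.073  0.169] err [np.float64(0.9), np.float64(0.8)] [array([ 0.5085, -0.0769]), array([ 0.5091, -0.0672])]
barR [ 0.506 -0.186  0.169] err [np.float64(0.8), np.float64(0.7)] [array([ 0.5015, -0.1897]), array([ 0.5029, -0.1803])]
cap [ 0.58  -0.134  0.234] err [np.float64(1.1), np.float64(1.0)] [array([ 0.5882, -0.1287]), array([ 0.5845, -0.1431])]
rack front-left corner upper [0.899 0.007 0.293] err [np.float64(20.0), np.float64(22.9)] 
rack upper front right [ 0.722 -0.401  0.292] err [np.float64(0.2), np.float64(0.1)] 
ketchup top [0.495 0.07  0.184] err [np.float64(0.3), np.float64(0.3)] 
spice top [0.474 0.37  0.116] err [np.float64(0.1), np.float64(0.1)] 
brown (373, 209, 20, 20)
brown (349, 140, 16, 15)
```

```bash
cat >> h.py <<'E'
def down(yaw,j=0.): # tool down; jaw axis along world y rotated by yaw
    p=np.pi/2+yaw/2; return np.pi*np.array([np.cos(p),np.sin(p),0])
YAW=-0.038
E
python3 - <<'E'
from h import *
o=down(YAW)
bot.goto([.46,.23,.45],o); w=bot.camera("wrist"); cv2.imwrite("pics/w1.png",w["img"])
m=blobs(w,(3,70,60),(20,255,255),(0,0,640,400),3)
for a in m: print(cv2.boundingRect(a),cv2.contourArea(a))
e=cv2.fitEllipse(m[0]);print(e,ray(w,e[0],.006))
bot.goto([.53,-.13,.50],o); w=bot.camera("wrist"); cv2.imwrite("pics/w2.png",w["img"])
print([np.round(proj(w,p)).tolist() for p in [(.507,-.13,.174),(.584,-.135,.226),(.487,-.029,.136),(.479,-.231,.136)]])
print(bot.sense()["joint_positions"],bot.sense()["t"],-w["R"].T@w["t"],w["fx"])
for y in (YAW+np.pi/2,YAW-np.pi/2): print(bot.solve_ik([.507,-.13,.35],down(y)), bot.solve_ik([.628,-.13,.45],down(y)))
cv2.imwrite("pics/w12.png",cv2.resize(np.hstack([cv2.imread("pics/w1.png"),cv2.imread("pics/w2.png")]),(800,250)))
E
```

```text
(274, 154, 85, 82) 5320.0
(565, 254, 75, 37) 1243.0
(102, 359, 58, 41) 636.5
((315.804443359375, 195.06581115722656), (80.488037109375, 84.15987396240234), 87.10022735595703) [0.502387   0.23314733 0.006     ]
[[311.0, 161.0], [308.0, 256.0], [403.0, 135.0], [217.0, 134.0]]
[-3.15913263e-01  2.06489790e-01  1.40822433e+00  6.14886908e-04
  1.52748995e+00 -1.85042695e+00] 3.225 [ 0.4640422  -0.12599715  0.46952193] 300.44163098393943
None None
[-3.31716757e-01  2.85389781e-01  1.69110160e+00 -4.44089210e-16
  1.16510127e+00 -2.93716757e-01] [-2.69973238e-01  3.72013242e-01  1.28995910e+00 -4.44089210e-16
  1.47962031e+00 -2.31973238e-01]
```

View pics/w2.png

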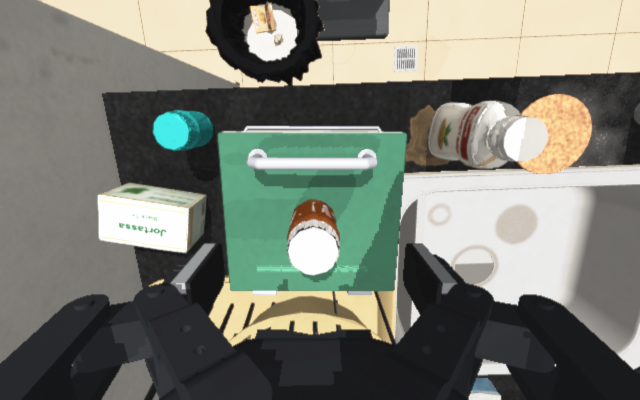

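View pics/w1.png

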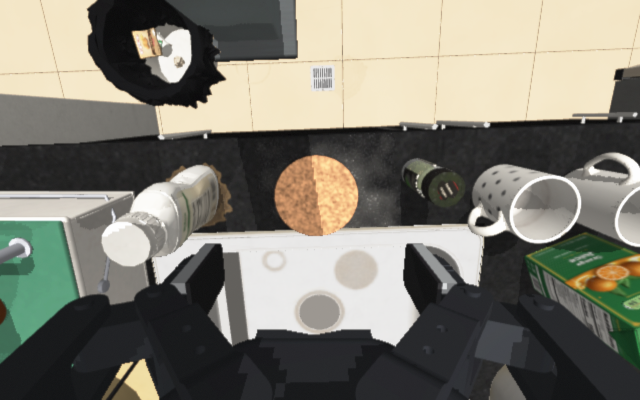

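Wrist views: the mat is confirmed at (0.502, 0.233). The bar runs from (251,163) to (374,163) and the cap centre is about (314,250). I'll refine those numbers and then grasp the jar.

```bash
python3 - <<'E'
from h import *
w=bot.camera("wrist")
m=blobs(w,(0,0,170),(180,40,255),(280,215,350,285),1)[0]; c=cv2.minEnclosingCircle(m); J=ray(w,c[0],.226)
e=cv2.fitEllipse(m); print("cap",c,e[:2],J,ray(w,e[0],.226))
m=blobs(w,(0,0,140),(180,60,255),(240,140,390,178),1)[0]; r=cv2.minAreaRect(m);print("bar",r,ray(w,r[0],.174))
# bar straight segment centreline, by columns
g=np.zeros((400,640),np.uint8);cv2.drawContours(g,[m],-1,255,-1)
xs=np.arange(275,352);ys=[np.median(np.nonzero(g[:,x])[0]) for x in xs];k=np.polyfit(xs,ys,1)
a,b=ray(w,(275,np.polyval(k,275)),.174),ray(w,(351,np.polyval(k,351)),.174);print(a,b,"yaw",np.arctan2(-(b-a)[0],(b-a)[1]))
g=cv2.convexHull(blobs(w,(65,80,30),(92,255,255),(200,120,420,300),1,9)[0]); q=cv2.approxPolyN(g,4).reshape(-1,2)
print([(p.tolist(),np.round(ray(w,p,.136)[:2],4).tolist()) for p in q])
E
```

```text
cap ((312.4804992675781, 247.0128631591797), 27.53811264038086) ((312.74481201171875, 246.986572265625), (51.086341857910156, 54.47662353515625)) [ 0.57507929 -0.13036058  0.226     ] [ 0.57506253 -0.13012744  0.226     ]
bar ((312.0137023925781, 158.9514617919922), (130.02145385742188, 20.928382873535156), 0.507029116153717) [ 0.50476334 -0.12838898  0.174     ]
[ 0.50746827 -0.16508931  0.174     ] [ 0.510134  -0.0900263  0.174    ] yaw -0.035498239210433394
[([407, 133], [0.4854, -0.0245]), ([393, 290], [0.6782, -0.0331]), ([231, 290], [0.6709, -0.2363]), ([194, 119], [0.4626, -0.2538])]
```

```bash
python3 - <<'E'
from h import *
o=down(YAW); J=np.array([.578,-.130]); M=np.array([.5024,.2331])
bot.move_linear([*J,.46],o,v=.2)
print(bot.move_linear([*J,.343],o,v=.1,force_limit=8), bot.sense()["tool_pos"])
bot.move_gripper(.03,35); s=bot.sense(); print("grip",s["grip_width"],s["ft_force"])
bot.wait(.2)
bot.move_linear([*J,.50],o,v=.12); s=bot.sense(); print("lifted",s["grip_width"],s["ft_force"],s["t"])
bot.goto([*M,.45],o)
w=bot.camera("scene");cv2.imwrite("pics/s2.png",cv2.resize(w["img"][90:290,180:440],(780,600)))
print(bot.sense()["t"])
E
```

```text
False [ 0.57831506 -0.13009003  0.34376126]
grip 0.047065868679359954 [-0.0144616   0.91158014  4.59196843]
lifted 0.047559326797372785 [ 0.09404798 -0.00436771 -1.36194869] 7.15
8.6
```

View pics/s2.png

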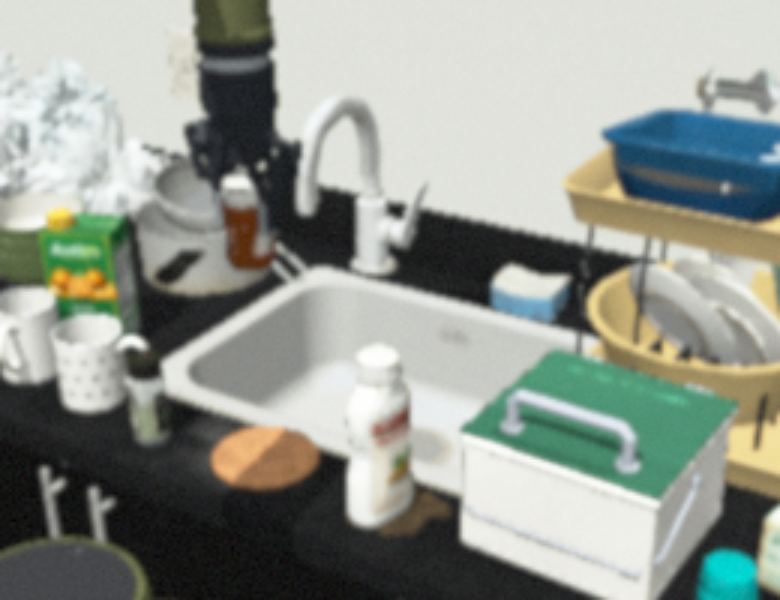

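The jar is held and the lid is clear. In this view it seems to lean slightly (cap (238,185), foot (250,262) in the crop), so I'll measure the tilt numerically.

```bash
python3 - <<'E'
from h import *
C=bot.sense()["tool_pos"]-[0,0,.155]
ims=[]
for n in("scene","side"):
    c=bot.camera(n); p=proj(c,C); v=proj(c,C-[0,0,.04])-p
    x,y=p.astype(int); b=(x-22,y-25,x+22,y+30)
    print(n,p,"vertical",v, "deg",np.degrees(np.arctan2(v[0],v[1])))
    m=blobs(c,(0,100,40),(18,255,255),b,1,5)
    if m: print("brown",cv2.minAreaRect(m[0]),cv2.contourArea(m[0]),cv2.boundingRect(m[0]))
    im=cv2.resize(c["img"][y-25:y+35,x-30:x+30],(400,400),interpolation=cv2.INTER_CUBIC)
    s=400/60; a=((p-[x-30,y-25])*s).astype(int); e=((p+v*1.2-[x-30,y-25])*s).astype(int); cv2.line(im,tuple(map(int,a)),tuple(map(int,e)),(255,0,255),1); ims.append(im)
cv2.imwrite("pics/tilt.png",np.hstack(ims))
E
```

```text
scene [262.10483222 161.33458179] vertical [ 0.86254155 12.08688883] deg 4.0818076507010534
brown ((263.0199890136719, 168.63998413085938), (21.354625701904297, 14.283557891845703), 81.8698959350586) 164.0 (255, 159, 17, 21)
side [317.97741318 219.91477506] vertical [0.16983598 6.77581344] deg 1.4358199014344901
brown ((321.5000305175781, 228.50003051757812), (9.899494171142578, 16.970561981201172), 45.0) 95.5 (314, 221, 14, 16)
```

View pics/tilt.png

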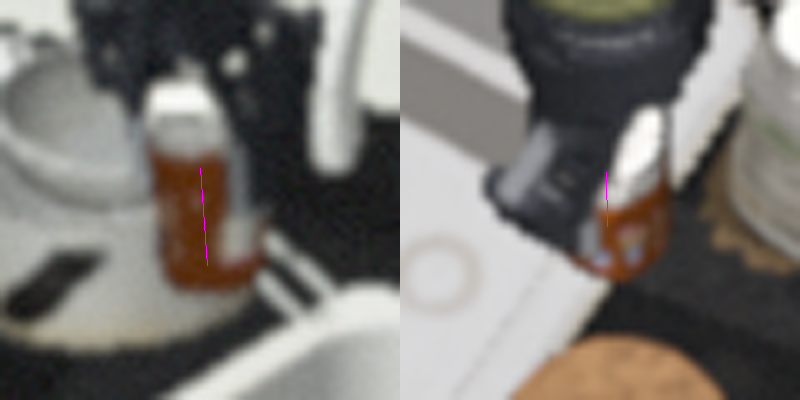

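The jar is centred in the grasp and tilted by about 3° at most, so it will settle flat. Next I'll lower it gently with a force stop.

```bash
python3 - <<'E'
from h import *
o=down(YAW); M=np.array([.5024,.2331])
bot.move_linear([*M,.25],o,v=.15)
bot.move_linear([*M,.219],o,v=.05)
bot.wait(.3); f0=bot.sense()["ft_force"]
hit=bot.move_linear([*M,.2105],o,v=.01,force_limit=2.0); bot.wait(.2)
s=bot.sense(); print(hit,s["tool_pos"],s["ft_force"]-f0)
bot.move_gripper(.056,20);bot.wait(.3); bot.move_gripper(.075)
bot.move_linear([*M,.40],o,v=.15)
bot.goto([.44,.20,.48],o)
w=bot.camera("wrist");cv2.imwrite("pics/w3.png",w["img"][60:360,80:560])
m=blobs(w,(0,0,170),(180,40,255),(270,170,370,280),3)
for a in m: print(cv2.minEnclosingCircle(a))
c=bot.camera("side");cv2.imwrite("pics/d3.png",cv2.resize(c["img"][225:285,285:365],(800,600),interpolation=cv2.INTER_CUBIC)); print(bot.sense()["t"])
cv2.imwrite("pics/both3.png",np.hstack([cv2.resize(cv2.imread("pics/w3.png"),(480,300)),cv2.resize(c["img"][222:282,287:351],(320,300))]))
E
```

```text
True [0.50238752 0.23306151 0.21371467] [ 0.02008389 -0.18751043  6.86187244]
((319.5, 250.7933349609375), 56.97260284423828)
((338.0, 192.0), 9.999999747378752e-05)
14.9083
```

View pics/both3.png

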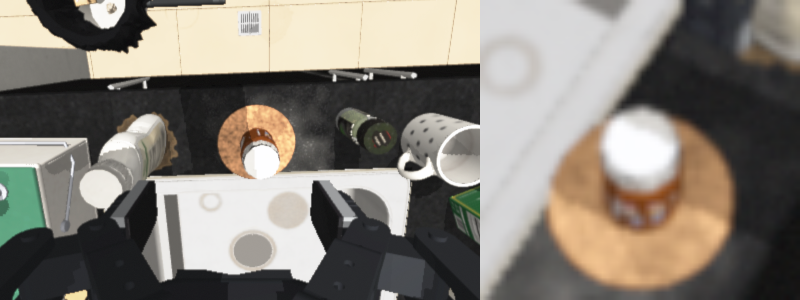

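The jar stands upright near the middle of the cork and the neighbours are undisturbed. Now the lid.

```bash
cat >> h.py <<'E'
OL=down(YAW-np.pi/2); HX=np.array([np.cos(YAW),np.sin(YAW)])
def bar(th,B0):
    d=.165*(1-np.cos(th))+.044*np.sin(th); h=.165*np.sin(th)+.044*(np.cos(th)-1)
    return np.array([*(B0[:2]+HX*d),B0[2]+h])
E
python3 - <<'E'
from h import *
B0=np.array([.5087,-.129,.329])
bot.goto([.50,-.10,.48],OL)
bot.move_gripper(.05)
bot.move_linear([*B0[:2],.43],OL,v=.2)
print(bot.move_linear(B0,OL,v=.08,force_limit=6)); bot.wait(.2); f0=bot.sense()["ft_force"]
bot.move_gripper(0.0,50); bot.wait(.2); s=bot.sense(); print(s["grip_width"],s["tool_pos"],s["ft_force"]-f0)
for d in (5,10):
    bot.move_linear(bar(np.radians(d),B0),OL,v=.05); bot.wait(.1); s=bot.sense(); print(d,s["grip_width"],s["ft_force"]-f0,s["t"])
c=bot.camera("side");cv2.imwrite("pics/d4.png",cv2.resize(c["img"][90:210,300:460],(800,600)))
np.save("f0.npy",f0)
E
```

```text
False
0.010289526019703725 [ 0.50859232 -0.12898612  0.32918212] [-1.40769125  0.46529409  3.22630471]
5 0.010130497958683215 [-2.236538    0.29039    -1.53563255] 19.6833
10 0.009927517813171737 [-4.88462823 -1.5518876  -1.59359205] 20.2333
```

```bash
python3 - <<'E'
from h import *
B0=np.array([.5087,-.129,.329]); f0=np.load("f0.npy")
for d in range(15,61,5):
    bot.move_linear(bar(np.radians(d),B0),OL,v=.05); bot.wait(.1); s=bot.sense(); f=s["ft_force"]-f0; print(d,round(s["grip_width"],4),np.round(f,1))
    if np.linalg.norm(f)>25: break
print(s["t"],s["tool_pos"])
ims=[]
for n in("scene","side"):
    c=bot.camera(n);p=proj(c,s["tool_pos"]-[.02,0,.155]).astype(int);print(n,p);ims.append(cv2.resize(c["img"][p[1]-45:p[1]+45,p[0]-60:p[0]+60],(400,300),interpolation=cv2.INTER_CUBIC))
cv2.imwrite("pics/l5.png",np.hstack(ims))
E
```

```text
15 0.0097 [-7.4 -1.   1.1]
20 0.0107 [-8.1 -0.7  0.7]
25 0.0101 [-9.2  0.3  3.4]
30 0.01 [-10.6   0.4   5.7]
35 0.0103 [-11.5   0.5   9.4]
40 0.01 [-12.5  -0.5  10.9]
45 0.0105 [-10.6  -0.1  11.7]
50 0.0099 [-9.9  1.2  9.6]
55 0.0101 [-4.7  1.   7. ]
60 0.0098 [-4.7 -0.1  7.2]
25.7833 [ 0.63015974 -0.13357438  0.45230244]
scene [388 173]
side [350 113]
```

View pics/l5.png

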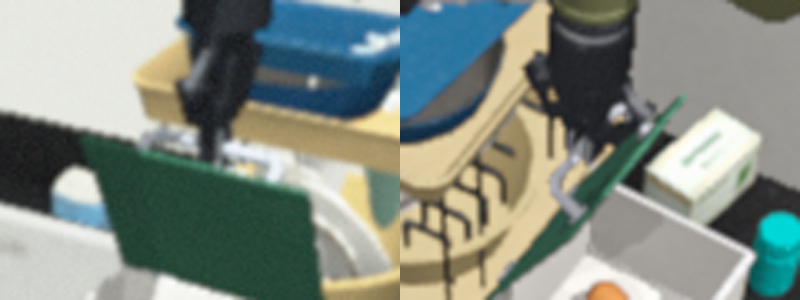

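The lid is up and held: in the scene crop its free edge runs from (83,137) to (310,190), and in the side crop its right corner is at (684,97). I'll measure the angle from the corners and from the bar.

```bash
python3 - <<'E'
from h import *
H=np.array([.5087,-.129])+.165*HX; U=np.array([-HX[1],HX[0]])
def plane(c,p,lat):
    o=-c["R"].T@c["t"]; d=c["R"].T@np.array([(p[0]-c["cx"])/c["fx"],(p[1]-c["cy"])/c["fy"],1.])
    X=o+d*(lat-(o[:2]-H)@U)/(d[:2]@U); return -(X[:2]-H)@HX, X[2]-.13
s=bot.sense(); b=s["tool_pos"]-[0,0,.155]; f=-(b[:2]-H)@HX; z=b[2]-.13
print("pose-angle",np.degrees(np.arctan2(z,f)-np.arctan2(.044,.165)),"radius",np.hypot(f,z),"t",s["t"],s["ft_force"]-np.load("f0.npy"))
S=bot.camera("scene");D=bot.camera("side")
g=cv2.convexHull(blobs(S,(60,60,15),(95,255,255),(335,150,450,235),1,5)[0]).reshape(-1,2)
tl=g[np.argmin(g@[1,1])]; tr=g[np.argmax(g@[1,-1.0])]; print("scene corners",tl,tr,cv2.approxPolyN(g.reshape(-1,1,2),4).tolist())
gd=cv2.convexHull(blobs(D,(60,60,15),(95,255,255),(310,85,400,190),1,3)[0]).reshape(-1,2); dr=gd[np.argmax(gd@[1,-1])]; print("side",dr)
off=.003/.196 # mid-thickness of plate above hinge plane
for n,c,p,l in(("S tl",S,tl,.104),("S tr",S,tr,-.104),("S tr man",S,(421,185),-.104),("S tl man",S,(352.9,169.1),.104),("D",D,dr,-.104),("Dman",D,(375.3,97.1),-.104)):
    f,z=plane(c,p,l); print(n,np.round((f,z,np.hypot(f,z)),4),np.degrees(np.arctan2(z,f)-off))
print("tri right",tri([S,D],[tr,dr]),"expected 60:",[*(H-.104*U-HX*.0955),.30])
E
```

```text
pose-angle 60.49208878166856 radius 0.17285820440316224 t 25.8833 [-3.86825451 -0.28698003  6.08719453]
scene corners [352 168] [418 185] [[[419, 182], [425, 224], [365, 206], [349, 167]]]
side [375  97]
S tl [0.0873 0.1689 0.1901] 61.773152472082856
S tr [0.1107 0.1787 0.2102] 57.34779728175613
S tr man [0.0868 0.1691 0.1901] 61.949453126801565
S tl man [0.0816 0.1633 0.1826] 62.56767032110492
D [0.0896 0.163  0.186 ] 60.34251159705312
Dman [0.0906 0.1632 0.1867] 60.07941767804697
tri right [ 0.57760236 -0.22958931  0.29982325] expected 60: [np.float64(0.5741987780839143), np.float64(-0.23556528548037658), 0.3]
```

The arm-pose angle is 60.5° and the right corner from the side view gives 60.1–60.3°. The coarser scene corners are mostly around 62°. I'll check it is steady and that the jar is still in place, then hand in.

```bash
python3 - <<'E'
from h import *
p0=bot.sense()["tool_pos"]; a=bot.camera("side")["img"].astype(int)
bot.wait(1.0); s=bot.sense(); D=bot.camera("side")
print("moved",s["tool_pos"]-p0,"grip",s["grip_width"],"lid px diff",np.abs(D["img"][85:190,310:400]-a[85:190,310:400]).mean())
print("jar now",cv2.boundingRect(blobs(D,(0,0,150),(180,60,255),(305,235,330,262),1)[0]),"expected cap centre",proj(D,[.5024,.2331,.096]))
bot.close_job(); print(s["t"])
E
```

```text
moved [ 1.82287716e-05  2.03673033e-05 -1.67654392e-05] grip 0.00994736011974205 lid px diff 0.612663139329806
jar now (305, 235, 22, 25) expected cap centre [318.76838786 250.54149546]
the job is handed in; nothing more can be done
27.0333
```

The brown jar stands on the cork mat, released, and the lid is held at about 60° with the gripper still closed on the bar. I handed the job in at 27 s of the allowed 64 s.

- **Jar:** I lowered it with a force stop; it showed about 7 N of force change just after touchdown, before I let go. A picture taken after release showed it upright, near the centre of the mat and wholly on the cork. The ketchup, spice jar and mug looked undisturbed then.
- **Lid angle:** the arm's pose gives 60.5°, and the lid's right corner in the side camera gives 60.1–60.3°. The scene camera mostly read about 62°, with one corner at 57°; I trusted it less because it resolves only about 0.7° per pixel and its corners were hard to pick.
- **Steadiness:** over a 1 s wait the tool moved less than 0.03 mm and the grip width held at 10 mm. The largest lid-handling force I read was about 17 N.

Two checks were weak:
- **Jar, final check:** my last automatic check of the jar was inconclusive because its colour mask caught the white of the sink. The view just after release is the evidence for its position.
- **Height reading:** at the end the tool read about 2.4 mm higher than commanded, with a steady 6–7 N upward force that I did not explain.

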